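Peel the top packing tray off a stuck stack and show it to the code reader

TASK

The nested white packing trays are stuck together with resin: pinch the top tray by one of its cut corners and peel it off, raising that corner clearly while the diagonally opposite corner is still seated in the stack, then lift it away without lifting, tipping or shifting the trays below. Carry it, open side up, over the flat black code reader and finish while still holding it there: level, still, centred over the reader's glass and about 10 cm above it, touching nothing but the gripper. Leave the tins and lids alone.

Things in the scene. Friction and masses are not known exactly. Their poses are not given: they have to be found in the camera images.
- tray: Top tray of the nested stack, white plastic, 0.28 kg, 200 (x) x 160 (y) x 32 mm high, corners cut 45 degrees, 40 mm off each side (corner walls 56 mm long). Origin: centre of the underside; z up through the open top. Floor 29 mm below rim. Its stepped-in foot, 12 mm high, sits in the tray beneath with 2 mm play, stuck by resin dabs at its 4 corners (2 N each until 10 mm out).
- stack: The four like trays beneath, stuck fast together as one loose piece, 1.25 kg, standing free on the bench: same outline as the top tray, rim 92 mm above its underside. Origin: centre of its underside, on the bench; axes as the tray's, whose origin at the start lies 80 mm above this one with the same heading.
- scanner: Flat code reader screwed to the bench: a black box 150 x 150 mm and 35 mm high with a dark glass window on top facing up. Origin: centre of its underside, on the bench; the window is centred 35 mm above it. z up.
- tray_c0 (a point): Top middle of the wall at a cut corner of the top tray, where to pinch it (one finger inside, one outside): 76.8 mm along the tray's +x and 56.8 mm along its +y, outward normal at 45 degrees in its frame; across from tray_c2. The upper 16 mm of the wall is 9 mm thick with upright faces. Nested, the point is 112 mm above the stack's underside
- tray_c1 (a point): Top middle of the wall at a cut corner of the top tray, where to pinch it (one finger inside, one outside): 76.8 mm along the tray's -x and 56.8 mm along its +y, outward normal at 135 degrees in its frame; across from tray_c3. The upper 16 mm of the wall is 9 mm thick with upright faces. Nested, the point is 112 mm above the stack's underside
- tray_c2 (a point): Top middle of the wall at a cut corner of the top tray, where to pinch it (one finger inside, one outside): 76.8 mm along the tray's -x and 56.8 mm along its -y, outward normal at 225 degrees in its frame; across from tray_c0. The upper 16 mm of the wall is 9 mm thick with upright faces. Nested, the point is 112 mm above the stack's underside
- tray_c3 (a point): Top middle of the wall at a cut corner of the top tray, where to pinch it (one finger inside, one outside): 76.8 mm along the tray's +x and 56.8 mm along its -y, outward normal at 315 degrees in its frame; across from tray_c1. The upper 16 mm of the wall is 9 mm thick with upright faces. Nested, the point is 112 mm above the stack's underside
- tin_a: Bystander: empty black tin, 68 mm across, 82 mm high, open top. Origin: centre of its underside. Stands beyond the work.
- tin_b: Bystander: another such tin, off to the robot's right.
- lids: Bystander: pile of three brass-coloured lids in one piece, 72 mm across, 32 mm high, off to the robot's left. Origin: centre of its underside.
There are look-alikes about, which are no part of the job. There is more than one size of the tray; the one meant has the size given above.

How it is judged:
By the outcome, as a careful person would: the job done as asked, in the order asked, and still so for the second after the job is handed in, while the arm keeps its last pose, push and grip.
It also fails if it takes over 38 s, if anything falls off the work surface, if the arm or the gripper's body presses on something with over 40 N, if the wrist force passes 120 N, or if a joint passes its speed limit or range.

ROBOT

A 6-joint arm with a two-finger parallel gripper is mounted at the origin on the work surface. World frame = base frame: x ahead of the robot, y to its left, z up, the work surface at z = 0. Lengths are in m, angles in rad, forces in N, time in s.
With the tool pointing down it reaches from about 0.35 to 0.85 m from the base axis. Payload 8.1 kg.
Tool frame: the origin (TCP) lies on the centre line of the jaws, within the pads' length; the fingertips stand 8 mm ahead of it and the grasp point (between the pads) lies 11 mm behind it; z points along the fingers, y is the line along which they close (so a half turn about z gives the same grasp; the last joint's range is limited). The gripper opens to 85 mm and grips with 20 to 120 N. Pads are 22 mm wide; open, the fingers measure 114 mm over their backs; the gripper's body (76 mm by 85 mm) begins 54 mm behind the grasp point. The pads swing forward as they close: fully open they stand 13 mm farther back than shut.
Start: joints at [1.221, 0.13, 1.488, -0, 1.523, -0.085], TCP at [0.157, 0.579, 0.239] pointing down, gripper open.
Joint ranges: [-2.96, 2.96], [-0.89, 2.26], [0.02, 2.5], [-1.34, 4.48], [0, 2.73], [-2.66, 2.66]. Speed limits (rad/s): [2.39, 2.39, 2.79, 3.14, 3.14, 3.14].

INTERFACE

Orientations are given as a unit quaternion [w, x, y, z].
In Python, from bench import r gives the robot as it stands.
- The arm moves only by the tool step_arm, never from a script. Its arguments are lists of equal length, an entry for each row: "slide": the shift along the world's x, y, z in mm, a list of three; "dr": the turn, a rotation vector about the world's x, y, z in rad, a list of three. A call has 1 to 20 rows; each row shifts and turns the commanded pose from where the row before left it; what a row does not reach is not made up. A row lasts 1/8 s, in which the tool goes at most 62.5 mm and 10.7 degrees, less where a joint would pass 70% of its speed; a pose out of reach is approached as far as the arm can. A call with a gripper value outside its range is refused whole. "gripper" is the finger opening in mm, from 0 to 85.4, set as the call begins (left out, the last holds). The fingers move at their own pace and stop on an object; "force" is the grip in N (left out, the last holds). Time passes only in rows, so rows that do not move let the fingers close. It gives the time, the measured TCP pose, the force, the opening and the grip force at its end, in the units of the state.
- r.get_obs(): the state, without advancing time (a new reading comes with each control period).
- r.read_camera(name): name is "scene" or "side" or "wrist"; returns the picture (384x512x3 uint8, red, green, blue); there is no depth.
- r.calibration(name): a dict with "fx", "fy", "cx", "cy" (pixels), "xyz" and "rotation" of the camera in the world. Camera axes: x right, y up, looking along -z (the intrinsics and any distortion apply to the point x, -y, -z); pixel columns grow to the right and rows downward; lengths in m; the calibration is good to about 2 mm. A picture is of the moment at which its call begins: read the wrist's pose just before it. calibration takes no time and is no camera call; for the wrist camera it gives the pose at the moment of the call.
- r.sign_off(): hands the job in; it is judged then, once.
The state is a dict: "time": time; "q": joint angles; "joint_vel": joint speeds; "joint_torque": joint torques, N m; "tcp_pos": TCP position; "tcp_rot": TCP orientation; "force": force on the tool from outside, world axes, zero at the start; "wrist_torque": the same for the moment, N m; "finger_gap": finger opening in m; "gripper_force": force on a finger pad.
Only numpy, scipy, OpenCV 4.12 (cv2) and the standard library are available. Lean on these libraries where they do the work, as an engineer would, in place of code of your own. Each camera call takes 0.05 s, during which the arm holds its last target. There are 200 camera calls.

## Working session

There is one attempt and no reset: what is moved stays moved. The work goes in short steps, Python scripts to look and compute and a tool call to move; the robot and the scene stay as the last step left them, time stands still between calls to the robot, and variables do not carry over. Pictures are saved under pics/ and viewed, at most 10 in all, crops included, and the job is handed in when it is done.

Besides the shell and the picture viewer there is one more tool, called as name(argument=value, ...), one argument or row to a line, values as JSON. step_arm: Moves the arm, as the interface text tells. Its arguments: {"type":"object","properties":{"slide":{"type":"array","items":{"type":"array","items":{"type":"number"}}},"dr":{"type":"array","items":{"type":"array","items":{"type":"number"}}},"gripper":{"type":"number"},"force":{"type":"number"}},"required":["slide","dr"]}

```bash
mkdir -p pics; ls
python3 - <<'E'
from bench import r
import cv2,json
for n in("scene","side"):
    im=r.read_camera(n);cv2.imwrite(f"pics/{n}0.png",cv2.resize(im[:,:,::-1],(800,600),interpolation=cv2.INTER_CUBIC))
    c=r.calibration(n);print(n,c)
o=r.get_obs();print(o)
E
```

```text
pics
scene {'fx': 347.8331735676126, 'fy': 347.8331735676126, 'cx': 260.2478665959079, 'cy': 194.25006102744518, 'xyz': array([ 1.21105431, -0.24962637,  0.91032168]), 'rotation': array([0.76786793, 0.28126298, 0.19163864, 0.54271964])}
side {'fx': 352.3052317506425, 'fy': 352.3052317506425, 'cx': 255.96422882380736, 'cy': 195.38588811853316, 'xyz': array([0.19752813, 0.70320057, 1.1025281 ]), 'rotation': array([-0.26091344, -0.08401324,  0.3174012 ,  0.90781189])}
{'time': 0.1, 'q': array([ 1.22056601e+00,  1.31117384e-01,  1.48917556e+00, -1.13503313e-05,
        1.52297815e+00, -8.54053928e-02]), 'joint_vel': array([ 1.36662222e-04,  5.39142685e-04, -1.51457212e-03, -6.66962560e-04,
       -5.94862360e-05, -8.11378668e-04]), 'joint_torque': array([ 7.56416994e-04, -5.70953035e+01, -5.01939762e+01, -2.60504912e-04,
        8.27461045e-03,  5.73434932e-05]), 'tcp_pos': array([0.1568652 , 0.57863673, 0.2383275 ]), 'tcp_rot': array([-1.75821436e-04,  1.32025550e-01,  9.91245958e-01, -8.20619263e-04]), 'force': array([ 0.31130825,  0.18986872, -0.03591903]), 'wrist_torque': array([ 0.03767916,  0.01703535, -0.03012617]), 'gripper_force': 0.0, 'finger_gap': 0.08561201133914542}
```

View pics/scene0.png

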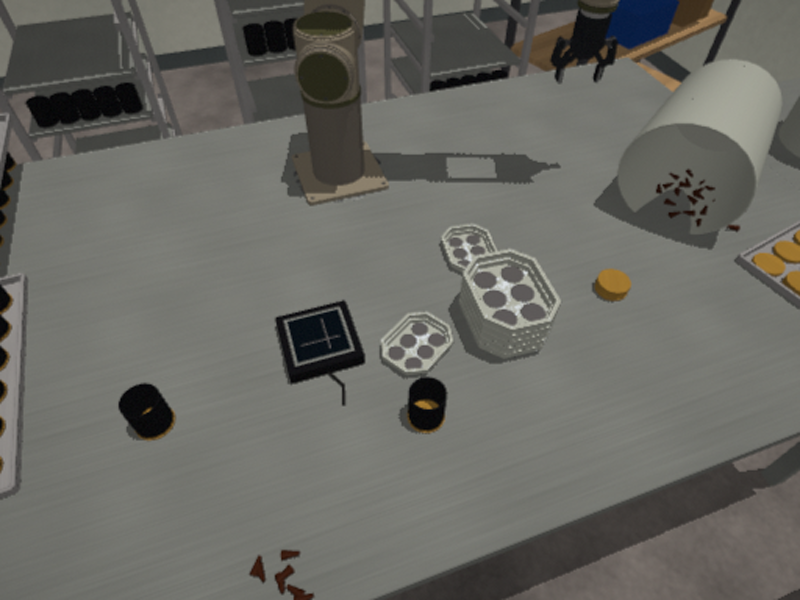

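View pics/side0.png

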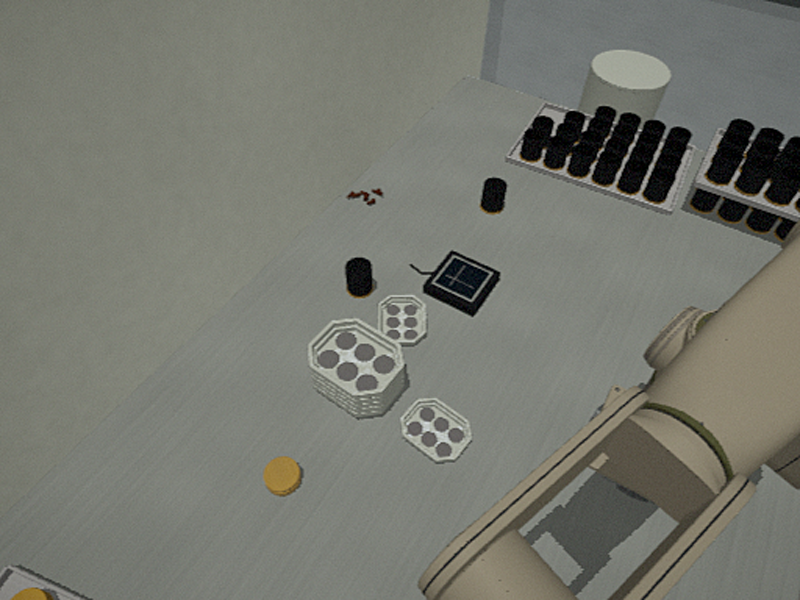

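The scene view shows the tall stack at about (508,300) and the reader at about (320,340). A small tray lies on either side of the stack. The side view shows the stack at (357,365) and the reader at (462,283). I'll enlarge both.

Run:
```python
import cv2
from bench import r
for n,(x0,y0,w,h) in {"scene":(170,138,200,100),"side":(190,155,135,115)}.items():
    im=r.read_camera(n)[y0:y0+h,x0:x0+w,::-1]
    k=4 if n=="scene" else 5
    cv2.imwrite(f"pics/{n}1.png",cv2.resize(im,None,fx=k,fy=k,interpolation=cv2.INTER_CUBIC))
```

```text
(no output)
```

View pics/scene1.png

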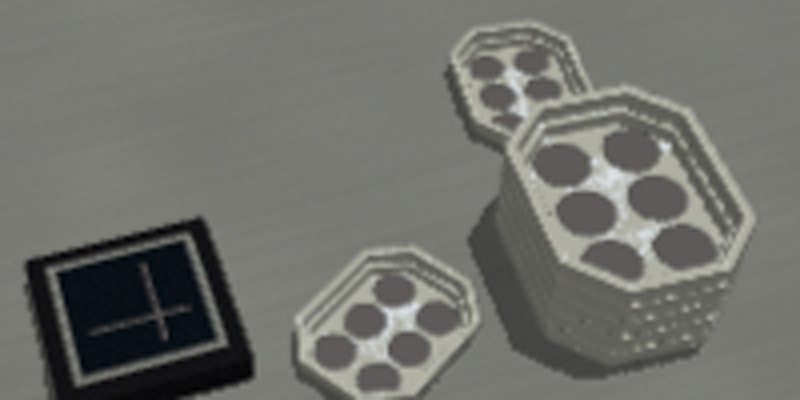

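View pics/side1.png

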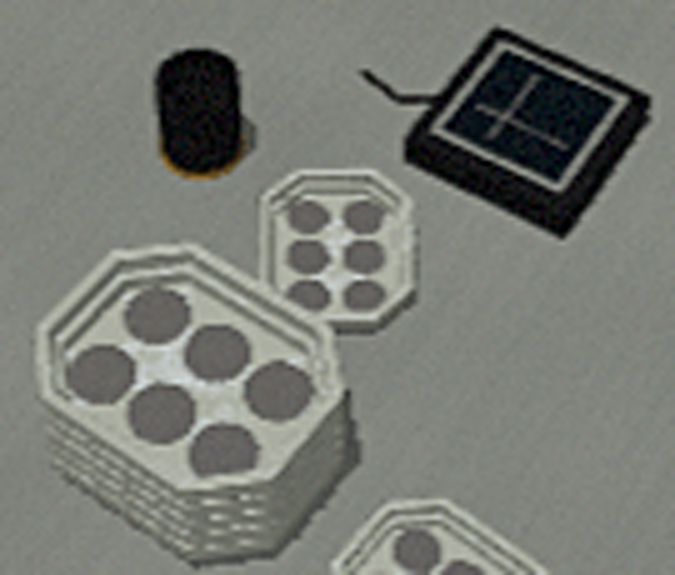

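```bash
cat > h.py <<'E'
import numpy as np
from scipy.spatial.transform import Rotation as R
from scipy.optimize import least_squares
from bench import r
def proj(n,P,c=None):
    c=c or r.calibration(n);q=c["rotation"];M=R.from_quat([q[1],q[2],q[3],q[0]])
    p=M.inv().apply(np.asarray(P)-c["xyz"]);return np.c_[c["cx"]+c["fx"]*p[:,0]/-p[:,2],c["cy"]-c["fy"]*p[:,1]/-p[:,2]]
OCT=np.array([(60,-80),(-60,-80),(-100,-40),(-100,40),(-60,80),(60,80),(100,40),(100,-40)])/1000
def place(P,x,y,yaw,z):
    c,s=np.cos(yaw),np.sin(yaw);return np.c_[x+c*P[:,0]-s*P[:,1],y+s*P[:,0]+c*P[:,1],np.full(len(P),z)]
E
python3 - <<'E'
from h import *
sc=np.array([(690,105),(755,215),(728,273),(640,292),(563,265),(508,152),(537,107),(625,87)])/4+(170,138)
sd=np.array([(188,243),(330,325),(347,388),(272,485),(190,492),(42,402),(38,325),(118,250)])/5+(190,155)
fs=np.array([(47,268),(190,235),(230,350),(83,385)])/4+(170,138)
fd=np.array([(505,38),(630,98),(563,190),(437,128)])/5+(190,155)
def best(f,starts,n):
    return min((least_squares(f,[.5,.2,a,*([.06]*n)]) for a in starts),key=lambda s:s.cost)
st=np.arange(-3,3.1,.5)
D={"scene":sc,"side":sd}
for names in(["scene"],["side"]):
    s=best(lambda p:np.concatenate([(proj(n,place(OCT,*p,.112))-D[n]).ravel() for n in names]),st,0);print(names,s.x,s.cost)
s2=best(lambda p:np.r_[(proj("scene",place(OCT,*p,.112))-sc).ravel(),(proj("side",place(-OCT,*p,.112))-sd).ravel()],st,0)
s1=best(lambda p:np.r_[(proj("scene",place(OCT,*p,.112))-sc).ravel(),(proj("side",place(OCT,*p,.112))-sd).ravel()],st,0)
print("both",s1.x,s1.cost,s2.x,s2.cost);s=min((s1,s2),key=lambda s:s.cost);print(np.round(s.fun.reshape(-1,2),1).tolist())
SQ=np.array([(1,1),(1,-1),(-1,-1),(-1,1)])
F={"scene":fs,"side":fd}
for n in F:
    q=best(lambda p:(proj(n,place(SQ*p[3],*p[:3],.035))-F[n]).ravel(),st,1);print("scanner",n,q.x,q.cost)
E
```

```text
['scene'] [0.61629235 0.19208592 3.09204066] 5.966215501828549
['side'] [ 0.60710269  0.19577762 -0.05884418] 3.2622419962064884Traceback (most recent call last):
  File "<stdin>", line 13, in <module>
  File "<stdin>", line 7, in best
  File "<stdin>", line 7, in <genexpr>
    return func(*args, **kwargs)
    result = trf(vector_fun.fun, vector_fun.jac, x0, f0, J0, lb, ub, ftol, xtol,
                 gtol, max_nfev, x_scale, loss_function, tr_solver,
                 tr_options.copy(), verbose, callback=callback_wrapped)
    return trf_no_bounds(
        fun, jac, x0, f0, J0, ftol, xtol, gtol, max_nfev, x_scale,
        loss_function, tr_solver, tr_options, verbose, callback=callback)
    J = jac(x)
    self._update_jac()
    ~~~~~~~~~~~~~~~~^^
    self.J = self.jac_wrapped(xp_copy(self.x), f0=self.f)
             ~~~~~~~~~~~~~~~~^^^^^^^^^^^^^^^^^^^^^^^^^^^^
    J, dct = approx_derivative(
             ~~~~~~~~~~~~~~~~~^
        self.fun,
        ^^^^^^^^^
    ...<2 lines>...
        **self.finite_diff_options,
        ^^^^^^^^^^^^^^^^^^^^^^^^^^^
    )
    ^
    J, _nfev = _dense_d
[... 177 characters left out ...]
^^^^^^^^^^^^^^^^^
                             mf)
                             ^^^
    df = [f_eval - f0 for f_eval in f_evals]
                                    ^^^^^^^
    f = np.atleast_1d(self.fun(x, *self.args, **self.kwargs))
                      ~~~~~~~~^^^^^^^^^^^^^^^^^^^^^^^^^^^^^^
    return np.atleast_1d(self.fun(x))
                         ~~~~~~~~^^^
    return self.f(x, *self.args, **self.kwargs)
           ~~~~~~^^^^^^^^^^^^^^^^^^^^^^^^^^^^^^
  File "<stdin>", line 13, in <lambda>
  File "h.py", line 6, in proj
    c=c or r.calibration(n);q=c["rotation"];M=R.from_quat([q[1],q[2],q[3],q[0]])
           ~~~~~~~~~~~~~^^^
ValueError: time passes only in moves, steps and waits
```

```bash
sed -i 's/^def proj/import functools\n@functools.cache\ndef cal(n): return r.calibration(n)\ndef proj/; s/c or r.calibration(n)/c or cal(n)/' h.py
python3 - <<'E'
from h import *
sc=np.array([(690,105),(755,215),(728,273),(640,292),(563,265),(508,152),(537,107),(625,87)])/4+(170,138)
sd=np.array([(188,243),(330,325),(347,388),(272,485),(190,492),(42,402),(38,325),(118,250)])/5+(190,155)
fs=np.array([(47,268),(190,235),(230,350),(83,385)])/4+(170,138)
fd=np.array([(505,38),(630,98),(563,190),(437,128)])/5+(190,155)
def best(f,starts,ex):
    return min((least_squares(f,[.6,.19,a,*ex]) for a in starts),key=lambda s:s.cost)
st=(-.05,3.09)
for k,ex in (("fixed",[]),("z,scale",[.112,1.])):
    f=lambda p,z=.112,s=1:np.r_[(proj("scene",place(-OCT*s,*p,z))-sc).ravel(),(proj("side",place(OCT*s,*p,z))-sd).ravel()]
    s=least_squares(lambda p:f(p[:3],*p[3:]),[.6,.19,-.05,*ex]);print(k,s.x,s.cost,np.round(s.fun.reshape(-1,2),1).tolist())
SQ=np.array([(1,1),(1,-1),(-1,-1),(-1,1)])
F={"scene":fs,"side":fd}
for n in F:
    q=best(lambda p:(proj(n,place(SQ*p[3],*p[:3],.035))-F[n]).ravel(),np.arange(-3,3,.5),[.06]);print("scanner",n,q.x,q.cost)
E
```

```text
fixed [ 0.61142481  0.19413163 -0.05391119] 22.14598503925818 [[0.1, -0.2], [0.9, -0.5], [1.6, -2.1], [-1.5, -0.8], [-0.4, -1.5], [-0.9, -2.0], [-0.9, -1.9], [-0.1, -1.7], [0.0, -1.2], [-0.4, -1.3], [-0.9, -0.0], [-0.1, -2.0], [-1.3, -0.8], [-0.6, -1.5], [-1.0, -0.1], [-2.0, -0.5]]
z,scale [ 0.61077564  0.19431111 -0.05242811  0.10582649  0.99278236] 10.354672367207863 [[-0.5, 1.1], [0.2, 0.5], [1.0, -1.2], [-1.9, 0.1], [-0.5, -0.5], [-0.9, -0.7], [-1.0, -0.6], [-0.4, -0.3], [0.2, 0.1], [-0.5, -0.2], [-1.0, 1.0], [-0.0, -1.2], [-1.0, 0.1], [-0.0, -0.4], [-0.5, 1.1], [-1.7, 0.8]]
scanner scene [ 0.54946518 -0.18678576 -0.01116723 -0.05798367] 1.4756335579305182
scanner side [ 0.54034952 -0.18799855 -1.58615858  0.05781306] 0.17096874794425085
```

step_arm(
  slide=[
    [31,-36.5,1],
    [31,-36.5,1],
    [31,-36.5,1],
    [31,-36.5,1],
    [31,-36.5,1],
    [31,-36.5,1],
    [31,-36.5,1],
    [31,-36.5,1],
    [31,-36.5,1],
    [31,-36.5,1],
    [31,-36.5,1],
    [31,-36.5,1],
    [0,0,0],
    [0,0,0],
  ],
  dr=[
    [0,0,-0.048],
    [0,0,-0.048],
    [0,0,-0.048],
    [0,0,-0.048],
    [0,0,-0.048],
    [0,0,-0.048],
    [0,0,-0.048],
    [0,0,-0.048],
    [0,0,-0.048],
    [0,0,-0.048],
    [0,0,-0.048],
    [0,0,-0.048],
    [0,0,0],
    [0,0,0],
  ],
  gripper=50,
)

```text
time: 1.95
tcp_pos: [0.5287, 0.1411, 0.2509]
tcp_rot: [-0.0, 0.408, 0.913, -0.0]
force: [-0.0, -0.8, -0.7]
finger_gap: 0.0501
gripper_force: 0.0
```

Run:
```python
from h import *
import cv2,json
o=r.get_obs();c=r.calibration("wrist");im=r.read_camera("wrist")[:,:,::-1]
json.dump({k:np.asarray(v).tolist() for k,v in c.items()},open("w1.json","w"))
print(o["tcp_pos"],o["tcp_rot"],o["q"],c)
cv2.imwrite("pics/w1.png",cv2.resize(im,(800,600),interpolation=cv2.INTER_CUBIC))
```

```text
[0.52869726 0.14111719 0.25093597] [-4.89806565e-04  4.08308326e-01  9.12843942e-01 -9.18765592e-05] [ 1.66875512e-01 -1.62713298e-02  1.61932368e+00  3.90208059e-04
  1.53945753e+00 -5.62732906e-01] {'fx': 285.6908705139593, 'fy': 285.6908705139593, 'cx': 256.3596306725745, 'cy': 191.27351209451703, 'xyz': array([0.48345619, 0.19150064, 0.38517306]), 'rotation': array([ 0.92614883, -0.12360377, -0.04743133,  0.35315822])}
```

View pics/w1.png

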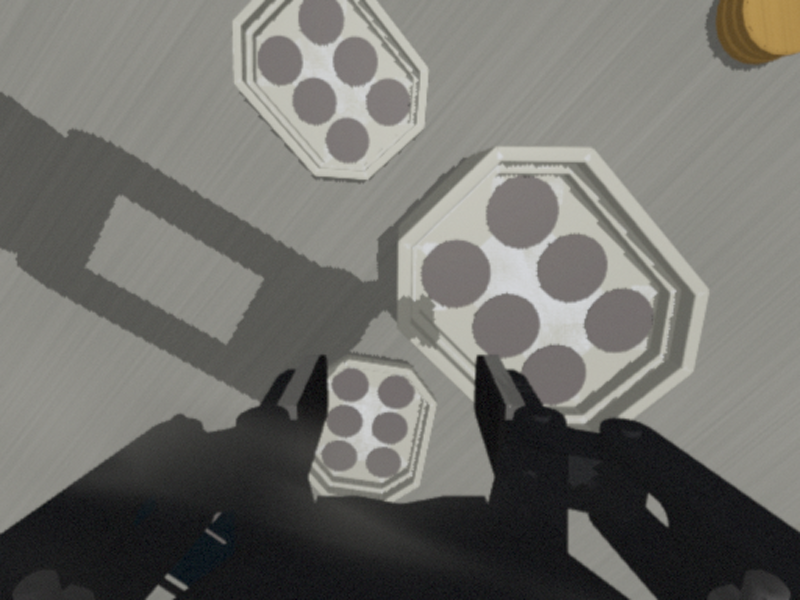

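The wrist view shows the stack rim clearly, with vertices at (398,240), (398,330), (498,148), (592,149), (708,292) and (691,373). c2 is the left cut corner. I'll refit using this view.

Run:
```python
from h import *
import json
c={k:np.array(v) for k,v in json.load(open("w1.json")).items()}
P=np.array([(-100,-40),(-60,-80),(-100,40),(-60,80),(60,80),(100,40)])/1000
px=(np.array([(398,240),(398,331),(497,147),(593,148),(708,291),(692,373)])+.5)*.64-.5
for ex in ([],[.112]):
    s=least_squares(lambda p:(proj("",place(P,*p[:3],*(p[3:] if ex else [.112])),c)-px).ravel(),[.61,.194,-.05,*ex])
    print(s.x,s.cost,np.round(s.fun.reshape(-1,2),1).tolist())
    for z in (.112,):
        print("c2",place(np.array([[-.0768,-.0568]]),*s.x[:3],z))
# tcp projected
print(proj("",[[.5287,.1411,.251],[.5287,.1411,.112]],c)/.64)
```

```text
[ 0.60982756  0.19444979 -0.07277387] 4.151578448062288 [[-0.5, 1.2], [-1.3, -1.1], [-0.6, -0.6], [0.2, -0.2], [1.3, 0.4], [0.8, 0.7]]
c2 [[0.52910093 0.14338424 0.112     ]]
[ 0.61055455  0.19474301 -0.07242682  0.10974326] 2.296084254015411 [[0.3, 1.2], [-0.5, -1.5], [-0.3, -0.1], [-0.0, 0.3], [0.5, 0.1], [0.1, -0.0]]
c2 [[0.52984565 0.14364944 0.112     ]]
[[400.92429199 390.23936734]
 [400.62948028 288.80590421]]
```

step_arm(
  slide=[
    [0.4,1.2,-50],
    [0.4,1.2,-45],
    [0,0,0],
    [0,0,0],
    [0,0,0],
  ],
  dr=[
    [0,0,-0.01],
    [0,0,0],
    [0,0,0],
    [0,0,0],
    [0,0,0],
  ],
  gripper=26,
)

```text
time: 2.62
tcp_pos: [0.5314, 0.1441, 0.1593]
tcp_rot: [0.002, 0.412, 0.911, 0.001]
force: [0.0, 0.6, 0.6]
finger_gap: 0.0262
gripper_force: 0.0
```

Run:
```python
from h import *
import cv2,json
o=r.get_obs();c=r.calibration("wrist");im=r.read_camera("wrist")[:,:,::-1]
json.dump({k:np.asarray(v).tolist() for k,v in c.items()},open("w2.json","w"))
t=o["tcp_pos"];q=o["tcp_rot"];M=R.from_quat([q[1],q[2],q[3],q[0]])
print(t,q,proj("",[t,t+M.apply([0,0,.008]),t*[1,1,0]+[0,0,.112]],c))
cv2.imwrite("pics/w2.png",cv2.resize(im[100:300,130:390],None,fx=3,fy=3,interpolation=cv2.INTER_CUBIC))
```

```text
[0.53139878 0.14406998 0.15929009] [0.00186045 0.41243926 0.91098231 0.00127371] [[256.71333404 249.73558008]
 [256.68105895 242.94358009]
 [256.28985083 217.32207789]]
```

View pics/w2.png

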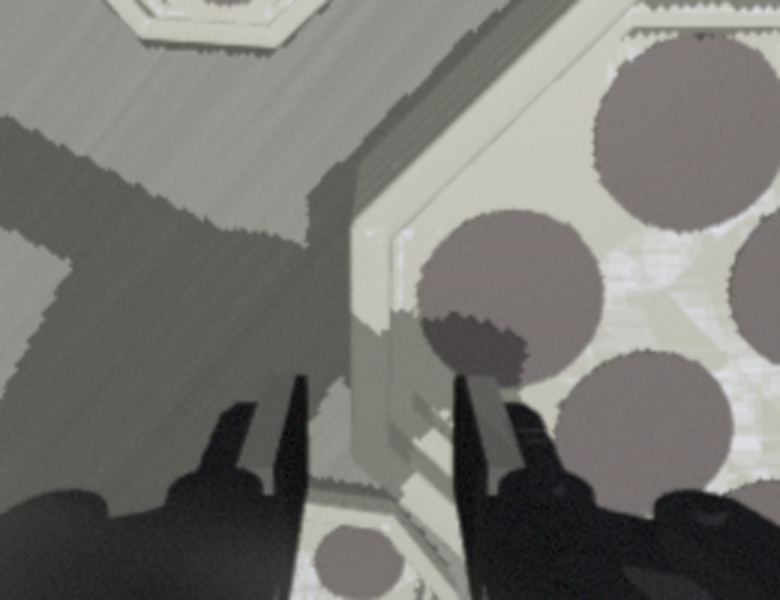

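The rim wall spans x=352–390 in the crop, and the tool axis projects to (380,353). So I'll shift about 2 mm outwards.

step_arm(
  slide=[
    [-1.5,0,-25],
    [-1.4,0.1,-18],
    [0,0,0],
    [0,0,0],
    [0,0,0],
    [0,0,0],
  ],
  dr=[
    [0,0,0],
    [0,0,0],
    [0,0,0],
    [0,0,0],
    [0,0,0],
    [0,0,0],
  ],
  gripper=24,
  force=20,
)

```text
time: 3.42
tcp_pos: [0.5274, 0.1437, 0.114]
tcp_rot: [0.001, 0.413, 0.911, 0.0]
force: [0.4, -0.1, 0.1]
finger_gap: 0.0239
gripper_force: 0.0
```

Run:
```python
from h import *
import cv2,json
o=r.get_obs();c=r.calibration("wrist");im=r.read_camera("wrist")[:,:,::-1]
t=o["tcp_pos"];q=o["tcp_rot"];M=R.from_quat([q[1],q[2],q[3],q[0]])
print(t,q,o["force"],proj("",[t,t+M.apply([0,0,.008]),t*[1,1,0]+[0,0,.112]],c),r.get_obs()["tcp_pos"])
a=cv2.resize(im[110:310,190:330],None,fx=3,fy=3,interpolation=cv2.INTER_CUBIC)
s=r.read_camera("side")[200:275,190:260,::-1]
s=cv2.resize(s,(340,364),interpolation=cv2.INTER_CUBIC)
b=np.zeros((600,340,3),np.uint8);b[:364]=s
cv2.imwrite("pics/w3.png",np.hstack([a,b]))
```

```text
[0.52742938 0.14365704 0.11403335] [5.02281842e-04 4.12700255e-01 9.10866698e-01 3.26509067e-04] [ 0.35231589 -0.07937157  0.08236138] [[256.6733723  249.69456234]
 [256.64193418 242.90620201]
 [256.66114396 247.90036015]] [0.52729355 0.14367546 0.11387674]
```

View pics/w3.png

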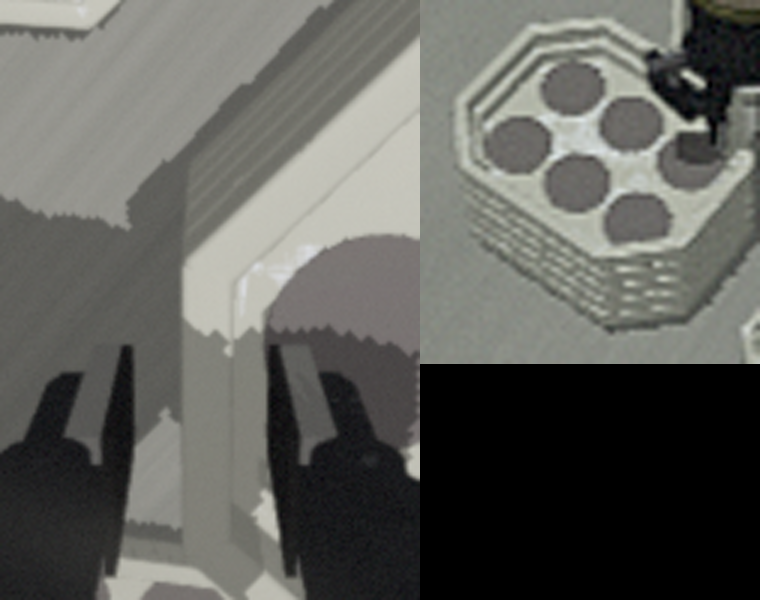

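step_arm(
  slide=[
    [0.9,0.8,-3.5],
    [0,0,-3],
    [0,0,0],
    [0,0,0],
    [0,0,0],
  ],
  dr=[
    [0,0,0],
    [0,0,0],
    [0,0,0],
    [0,0,0],
    [0,0,0],
  ],
  gripper=14,
)

```text
time: 4.15
tcp_pos: [0.5279, 0.1444, 0.1069]
tcp_rot: [0.0, 0.413, 0.911, 0.0]
force: [-0.2, 0.7, 0.6]
finger_gap: 0.014
gripper_force: 0.0
```

Run:
```python
from h import *
import cv2,json
o=r.get_obs();c=r.calibration("wrist");im=r.read_camera("wrist")[:,:,::-1]
t=o["tcp_pos"]
print(t,o["tcp_rot"],o["force"],o["wrist_torque"],o["finger_gap"],proj("",[t,t*[1,1,0]+[0,0,.112]],c))
cv2.imwrite("pics/w4.png",cv2.resize(im[180:310,200:320],None,fx=4.6,fy=4.6,interpolation=cv2.INTER_CUBIC))
```

```text
[0.52787544 0.14439215 0.1068554 ] [5.58346023e-05 4.12692131e-01 9.10870573e-01 2.80071023e-05] [-0.1537336   0.73810011  0.58076931] [-0.026691    0.01696408  0.01140297] 0.014030859939033923 [[256.66349036 249.65583514]
 [256.68635613 254.40919337]]
```

View pics/w4.png

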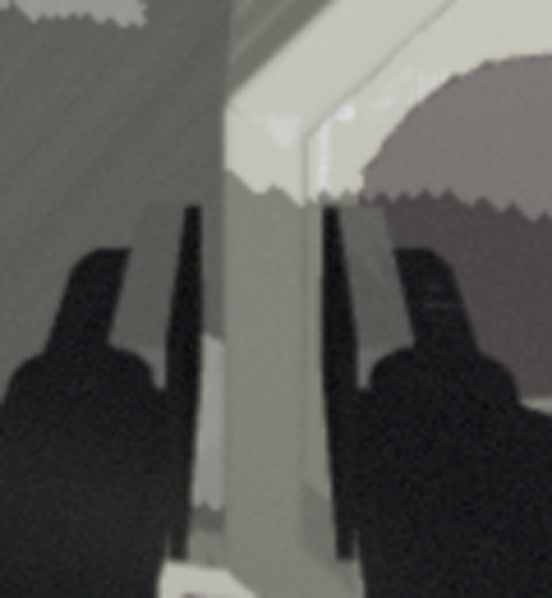

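The wall (x=225–302) now sits midway between the pads (203 and 322), so I'm closing.

step_arm(
  slide=[
    [0,0,0],
    [0,0,0],
    [0,0,0],
    [0,0,0],
  ],
  dr=[
    [0,0,0],
    [0,0,0],
    [0,0,0],
    [0,0,0],
  ],
  gripper=0,
  force=100,
)

```text
time: 4.7
tcp_pos: [0.528, 0.1445, 0.1073]
tcp_rot: [0.0, 0.413, 0.911, 0.0]
force: [-2.2, 0.5, 5.1]
finger_gap: 0.006
gripper_force: 99.0
```

step_arm(
  slide=[
    [0.21,0.19,3.28],
    [0.25,0.23,3.27],
    [0.3,0.27,3.27],
    [0.34,0.3,3.26],
    [0.37,0.33,3.25],
    [0,0,0],
  ],
  dr=[
    [-0.0113,0.0127,0],
    [-0.0113,0.0127,0],
    [-0.0113,0.0127,0],
    [-0.0113,0.0127,0],
    [-0.0113,0.0127,0],
    [0,0,0],
  ],
)

```text
time: 5.45
tcp_pos: [0.529, 0.1458, 0.1234]
tcp_rot: [-0.018, 0.412, 0.91, -0.039]
force: [-2.8, -2.8, 1.2]
finger_gap: 0.0059
gripper_force: 98.8
```

Run:
```python
from h import *
o=r.get_obs();print(o["force"],o["wrist_torque"],o["finger_gap"])
```

```text
[-2.79886101 -2.84611371  1.16355831] [-0.20298997  0.48608535 -0.11474697] 0.005892160889655867
```

step_arm(
  slide=[
    [0.42,0.37,3.24],
    [0.46,0.41,3.23],
    [0.5,0.44,3.22],
    [0.54,0.48,3.21],
    [0.58,0.52,3.19],
    [0,0,0],
    [0,0,0],
  ],
  dr=[
    [-0.0113,0.0127,0],
    [-0.0113,0.0127,0],
    [-0.0113,0.0127,0],
    [-0.0113,0.0127,0],
    [-0.0113,0.0127,0],
    [0,0,0],
    [0,0,0],
  ],
)

```text
time: 6.32
tcp_pos: [0.5321, 0.1481, 0.1392]
tcp_rot: [-0.034, 0.411, 0.908, -0.077]
force: [-2.5, -1.0, -0.0]
finger_gap: 0.0057
gripper_force: 98.5
```

Run:
```python
from h import *
import cv2
o=r.get_obs();print(o["force"],o["wrist_torque"],o["finger_gap"])
a=r.read_camera("scene")[145:240,275:375,::-1];b=r.read_camera("side")[190:285,180:280,::-1]
cv2.imwrite("pics/p1.png",cv2.resize(np.hstack([a,b]),None,fx=4,fy=4,interpolation=cv2.INTER_CUBIC))
```

```text
[-2.45957102 -1.02764224 -0.04563114] [-0.08916769  0.34124907  0.02726033] 0.005749244213868674
```

View pics/p1.png

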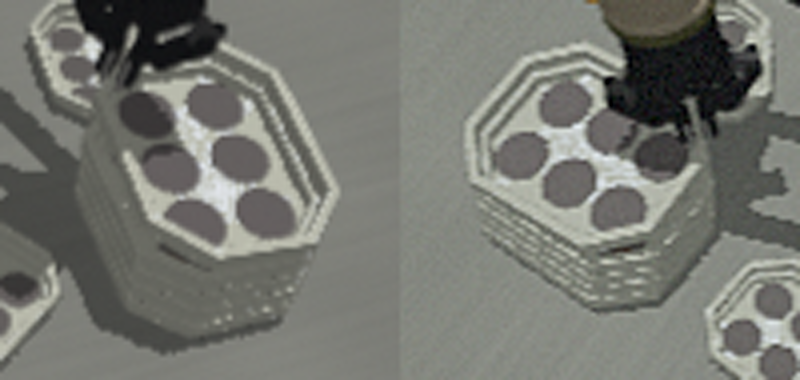

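The pinched corner is raised and the far corner is still seated. The stack hasn't moved. Now I'll lift straight up.

step_arm(
  slide=[
    [0,0,2],
    [0,0,2],
    [0,0,2],
    [0,0,3],
    [0,0,3],
    [0,0,4],
    [0,0,6],
    [0,0,8],
    [0,0,10],
    [0,0,10],
    [0,0,10],
    [0,0,5],
    [0,0,0],
  ],
  dr=[
    [0,0,0],
    [0,0,0],
    [0,0,0],
    [0,0,0],
    [0,0,0],
    [0,0,0],
    [0,0,0],
    [0,0,0],
    [0,0,0],
    [0,0,0],
    [0,0,0],
    [0,0,0],
    [0,0,0],
  ],
)

```text
time: 8.05
tcp_pos: [0.5321, 0.148, 0.2047]
tcp_rot: [-0.034, 0.411, 0.908, -0.077]
force: [0.2, 0.2, -2.9]
finger_gap: 0.0059
gripper_force: 98.4
```

Run:
```python
from h import *
import cv2
o=r.get_obs();print(o["force"],o["wrist_torque"],o["finger_gap"])
a=r.read_camera("scene")[125:240,275:375,::-1];b=r.read_camera("side")[180:295,160:280,::-1]
cv2.imwrite("pics/p2.png",cv2.resize(np.hstack([a,b]),None,fx=3.6,fy=3.6,interpolation=cv2.INTER_CUBIC))
```

```text
[ 0.24622949  0.20322047 -2.9397313 ] [-0.0484129   0.08575433  0.02760066] 0.005888579107040879
```

View pics/p2.png

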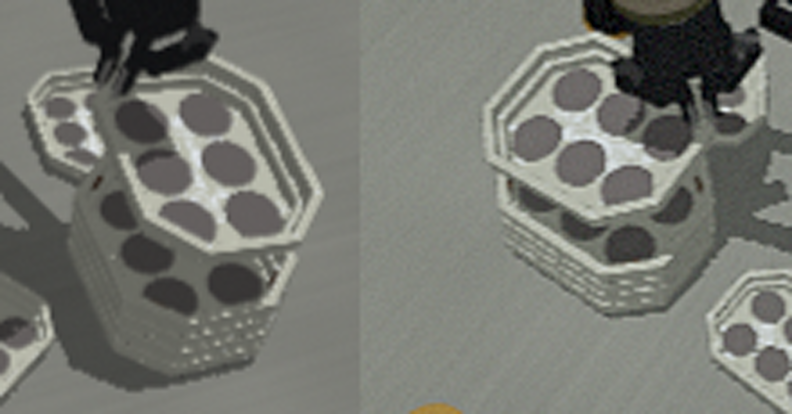

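The tray is off with the wrist reading only its weight (about 2.9 N), and the stack is in place. Next I carry it and level it.

step_arm(
  slide=[
    [-1.5,-8,0],
    [-3,-16,0],
    [-4.4,-24,0],
    [-5.5,-30,0],
    [-5.5,-30,0],
    [-5.5,-30,0],
    [-5.5,-30,0],
    [-5.5,-30,0],
    [-5.5,-30,0],
    [-5.5,-30,0],
    [-5.5,-30,0],
    [-5.5,-30,0],
    [-4.5,-25,0],
    [-3.6,-20,0],
    [-2.5,-14,0],
    [-1.5,-8,0],
    [0,0,0],
    [0,0,0],
    [0,0,0],
  ],
  dr=[
    [0.0113,-0.0127,0],
    [0.0113,-0.0127,0],
    [0.0113,-0.0127,0],
    [0.0113,-0.0127,0],
    [0.0113,-0.0127,0],
    [0.0113,-0.0127,0],
    [0.0113,-0.0127,0],
    [0.0113,-0.0127,0],
    [0.0113,-0.0127,0],
    [0.0113,-0.0127,0],
    [0,0,0],
    [0,0,0],
    [0,0,0],
    [0,0,0],
    [0,0,0],
    [0,0,0],
    [0,0,0],
    [0,0,0],
    [0,0,0],
  ],
)

```text
time: 10.52
tcp_pos: [0.4615, -0.2365, 0.2042]
tcp_rot: [-0.0, 0.412, 0.911, 0.0]
force: [0.1, 0.5, -4.0]
finger_gap: 0.0063
gripper_force: 98.4
```

step_arm(
  slide=[
    [0.2,-0.1,-6],
    [0.2,-0.1,-9],
    [0.3,-0.1,-10],
    [0.3,-0.1,-9],
    [0,0,-5],
    [0,0,-3],
    [0,0,0],
    [0,0,0],
    [0,0,0],
    [0,0,0],
  ],
  dr=[
    [0,0,0],
    [0,0,0],
    [0,0,0],
    [0,0,0],
    [0,0,0],
    [0,0,0],
    [0,0,0],
    [0,0,0],
    [0,0,0],
    [0,0,0],
  ],
)

```text
time: 11.78
tcp_pos: [0.4624, -0.2375, 0.1624]
tcp_rot: [0.0, 0.413, 0.911, -0.0]
force: [-1.0, 0.6, -3.2]
finger_gap: 0.0057
gripper_force: 98.4
```

```bash
cat > fit.py <<'E'
from h import *
import cv2,pickle
from scipy.optimize import minimize
o=r.get_obs();C={};I={}
for n in("wrist","scene","side"):
    C[n]=r.calibration(n);I[n]=cv2.GaussianBlur(r.read_camera(n),(0,0),.6).astype(np.float32).mean(2)
pickle.dump((o,C,I),open("cap.pkl","wb"))
print(o["tcp_pos"],o["tcp_rot"],o["force"])
E
python3 fit.py
cat > fit2.py <<'E'
from h import *
import cv2,pickle
from scipy.optimize import minimize
o,C,I=pickle.load(open("cap.pkl","rb"))
ring=np.array([(60,-80),(100,-40),(100,40),(60,80),(-60,80),(-100,40),(-100,-40),(-60,-80)])/1000.
def samp(s,t):  # ring shrunk by s m (outward normal), interpolated
    a=ring;b=np.roll(ring,-1,0);m=(b-a);nrm=np.c_[m[:,1],-m[:,0]]/np.linalg.norm(m,axis=1)[:,None]
    u=np.linspace(.06,.94,25)[None,:,None]
    return (a[:,None]+u*m[:,None]+nrm[:,None]*s).reshape(-1,2)
def world(p,P):
    Rm=R.from_euler("xyz",[p[3],p[4],0])*R.from_euler("z",p[5]);return Rm.apply(np.c_[P,np.zeros(len(P))])+p[:3]
def look(n,p,P):
    px=proj(n,world(p,P),C[n]).astype(np.float32);return cv2.remap(I[n],px[:,0][None],px[:,1][None],cv2.INTER_LINEAR,borderValue=0)[0]
def score(p,names):
    s=0
    for n in names:
        d=look(n,p,samp(-.003,0))-look(n,p,samp(.003,0));s+=np.mean(np.clip(d,-10,60))
    return -s/len(names)
def fit(names,p0,free):
    f=lambda v:score(np.where(free,v,p0),names);best=None
    for k in range(30):
        rg=np.random.default_rng(k);v=p0+rg.normal(size=6)*[.004,.004,.004,.02,.02,.015]*free
        S=np.vstack([v]+[v+np.eye(6)[i]*[.006,.006,.006,.03,.03,.02] for i in range(6)])
        m=minimize(f,v,method="Nelder-Mead",options=dict(initial_simplex=S,maxiter=1500))
        if best is None or m.fun<best.fun:best=m
    return np.where(free,best.x,p0),best.fun
t=o["tcp_pos"];p0=np.array([t[0]+.0825,t[1]+.050,t[2]+.005,0,0,-.065])
A=np.ones(6,bool)
for nm in (["wrist"],["scene"],["side"],["scene","side"],["wrist","scene","side"]):
    p,f=fit(nm,p0,A);print(nm,np.round(p,4),round(float(f),1))
E
python3 fit2.py
```

```text
[ 0.46236803 -0.23754912  0.16242593] [ 1.69967562e-04  4.12696891e-01  9.10868402e-01 -3.01719114e-05] [-1.0402443   0.59794018 -3.20852466]
['wrist'] [ 0.5511 -0.1947  0.1369  0.0896  0.0248 -0.0411] -28.3
['scene'] [ 0.5407 -0.1886  0.1586 -0.0011  0.0248 -0.0704] -40.7
['side'] [ 0.5458 -0.1863  0.1648 -0.0085  0.0059 -0.0617] -33.1
['scene', 'side'] [ 0.5456 -0.1881  0.1636 -0.0102  0.0113 -0.0679] -35.9
['wrist', 'scene', 'side'] [ 0.5453 -0.1883  0.1635 -0.0131  0.0092 -0.0603] -30.8
```

step_arm(
  slide=[
    [0,0,0],
    [0,0,-1],
    [0,0,0],
    [0,0,0],
    [0,0,0],
    [0,0,0],
    [0,0,0],
    [0,0,0],
  ],
  dr=[
    [0.004,-0.004,0],
    [0.005,-0.005,0],
    [0,0,0],
    [0,0,0],
    [0,0,0],
    [0,0,0],
    [0,0,0],
    [0,0,0],
  ],
)

```text
time: 12.92
tcp_pos: [0.4623, -0.2375, 0.1612]
tcp_rot: [0.002, 0.413, 0.911, 0.006]
force: [-0.1, -0.1, -2.8]
finger_gap: 0.0056
gripper_force: 98.4
```

```bash
python3 fit.py; sed -i 's/(\["wrist"\],\["scene"\],\["side"\],/(/' fit2.py; python3 fit2.py
python3 - <<'E'
# stack check: rim of remaining stack, nominal z .092, same method
import builtins,io,contextlib
with contextlib.redirect_stdout(io.StringIO()): exec(open("fit2.py").read().split("A=np.ones")[0])
p,f=fit(["scene","side"],np.array([.6105,.1947,.092,0,0,-.065]),np.ones(6,bool));print("stack",np.round(p,4),f)
E
```

```text
[ 0.46230131 -0.23745408  0.16122824] [0.00226482 0.41266289 0.91086151 0.00596003] [-0.12322641 -0.05493454 -2.76569646]
['scene', 'side'] [ 0.5457 -0.1881  0.1638 -0.0033  0.0029 -0.0697] -36.3
['wrist', 'scene', 'side'] [ 0.5453 -0.1883  0.1634 -0.006   0.0028 -0.0605] -31.0
stack [ 0.6114  0.1936  0.0895  0.0061 -0.0013 -0.0748] -38.02187728881836
```

```bash
python3 -c "
from bench import r
print(r.get_obs()['joint_vel']);print(r.sign_off())"
```

```text
[ 0.00027816  0.00018866 -0.00049243 -0.00016772 -0.00023175 -0.00103331]
the job is handed in; nothing more can be done
None
```

I peeled the top tray off by its near corner (tray_c2), carried it over the code reader and handed the job in at about 13 s, still holding it still, level to about 0.3°, centred over the glass to about 1–2 mm and about 10 cm above it, with the stack below where it was to within measurement error.

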